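# Pack a household starter crate in two layers

## Robot

A 7-joint arm with a two-finger parallel gripper is mounted at the origin on the work surface. World frame = base frame: x ahead of the robot, y to its left, z up, the work surface at z = 0. Lengths are in mm, angles in rad, forces in N, time in s.
With the tool pointing down it reaches from about 350 to 900 mm from the base axis. Payload 8.1 kg.
Tool frame: the origin (TCP) lies at the very end of the fingers, on their centre line; the grasp point (between the pads) lies 19 mm behind it; z points along the fingers, y is the line along which they close (so a half turn about z gives the same grasp; the last joint's range is limited). The gripper opens to 85 mm and grips with 20 to 120 N. Pads are 22 mm wide; open, the fingers measure 114 mm over their backs; the gripper's body (76 mm by 85 mm) begins 54 mm behind the grasp point. The pads swing forward as they close: fully open they stand 13 mm farther back than shut.
Start: joints at [-0.103, 0.434, 0.025, 1.573, -0.012, 1.134, -0.075], TCP at [625.013, -0.027, 231.323] pointing down, gripper open.
Joint ranges: [-2.62, 2.62], [-0.44, 2.09], [-1.27, 1.32], [0.08, 2.57], [-1.32, 4.46], [0.12, 2], [-2.74, 2.74]. Speed limits (rad/s): [2.22, 2.22, 3.01, 3.01, 3.14, 3.14, 3.14].

## Interface

Orientations are given as a rotation vector (axis times angle).
In Python, from cell import env, viewer, job, trace, place_of gives the robot as it stands.
- The arm moves only by the tool move_arm, never from a script. Its argument "deltas" is a list that holds one entry, the list of rows, each a list of 7 numbers: the shift along the tool's x, y, z in m, then the turn, a rotation vector about the tool's x, y, z in rad, then the opening, from 0 (shut) to 1 (fully open). A call has 1 to 8 rows; each row is the pose to reach, as a shift and turn from the pose commanded when the call began, along the tool's axes at that moment; what a row does not reach only later rows make up. A row lasts 1/8 s, in which the tool goes at most 62.5 mm and 10.7 degrees, less where a joint would pass 70% of its speed; a pose out of reach is approached as far as the arm can. A call with a gripper value outside its range is refused whole. The fingers move at their own pace and stop on an object; "newtons" is the grip in N (left out, the last holds). Time passes only in rows, so rows that repeat a pose let the fingers close. It gives the time, the measured TCP pose, the force, the opening and the grip force at its end, in the units of the state.
- env.get_state(): the state, without advancing time (a new reading comes with each control period).
- viewer.capture(name): name is "scene" or "side" or "wrist"; returns a dict with "img" (400x640x3 uint8, red, green, blue), "depth" (400x640 float32, mm along the optical axis (not along the pixel's ray), 0 where there is no reading), "fov_y" (degrees; the focal length in pixels is half the picture's height over the tangent of half this angle, whatever the lens; pixels are square), "cx", "cy" (the principal point, pixels), "R" (3x3) and "t" (3): a world point X has camera coordinates R X + t. Camera axes: x right, y down, z forward; pixel columns grow to the right and rows downward; lengths in mm; the calibration is good to about 2 mm. A picture is of the moment at which its call begins.
- job.hand_in(): hands the job in; it is judged then, once.
Trained networks look in a picture, given as the dict that the camera call returned (one of the last four; its "shot" number tells which), for a name from the list of things; names that differ only in an ending like _2 or _b are one class to them, and where a whole thing is asked for, a point or a joint stands for the part that bears it (a point fixed in the world has none). Each returns a list of dicts, best first, with "conf" (0 to 1); they miss things now and then, are a little off and sometimes report something else, mostly with a low value. They report only what shows in the picture. A call takes as long as a camera call. They do not tell look-alikes from the thing itself.
- trace(picture, query): "region" (400x640 bool, what is visible of it).
- place_of(picture, query): "xyz" ([x, y, z] in mm, in world coordinates, good to about 4 mm: a listed point, or the origin of a listed thing).
The state is a dict: "t": time; "joints": joint angles; "dq": joint speeds; "tau": joint torques, N m; "ee_pos": TCP position; "tool_rot": TCP orientation; "wrist_force": force on the tool from outside, world axes, zero at the start; "moment": the same for the moment, N m; "grip_width": opening from 0.0 (shut) to 1.0 (fully open); "grasp_force": force on a finger pad.
Only numpy, scipy, OpenCV 4.12 (cv2) and the standard library are available. Lean on these libraries where they do the work, as an engineer would, in place of code of your own. Each camera call takes 0.05 s, during which the arm holds its last target. There are 200 camera calls.

## Task

Pack the grey crate in layers. First push the loose cardboard carton in through the crate's mouth, shoving the carton already inside ahead of it, until both are fully home against the closed end; then put in the plywood divider over them, its far edge tucked under the crate's inner lip and its near edge (the one nearer the wooden grip) pressed down until the steel catch snaps over it; last, set the lidded tub gently and upright on the divider inside the crate. Leave the other things on the table where they are.

Things in the scene. Friction and masses are not known exactly. Their poses are not given: they have to be found in the camera images.
- crate: Grey plastic crate fixed to the table, open on top. Origin: centre of its underside, on the table; +x points from its mouth to its closed end, z up. Inside 204 mm long (x -102 to +102) and 140 mm wide (y -70 to +70); walls 6 mm thick, sides and closed end 90 mm tall. Its floor is level with the table: no step at the mouth.
- crate_mouth (a point): Middle of the loading mouth's sill, outer face: x -108, z 0 in the crate's frame. The mouth, at the -x end, is 140 mm wide, 44 mm high, under a bridge wall (x -108 to -102, z 44 to 80). Two cheeks, 30 mm high, flare out from its sides to x -135, about 180 mm apart there. With both cartons home, the outer one still stands 10 mm out of the mouth.
- crate_lip (a point): Middle of the lip's lower inner edge: the lip is a fixed strip across the closed end, reaching 14 mm inwards (x 88 to 102), z 60 to 66. Below it a 14 mm slot, down to the ledges, takes the divider's far edge, which has to go in tilted. The ledges run along both side walls, 16 mm wide, top at z 46; the divider rests on them, the cartons pass under.
- crate_catch (a point): Tip of the catch when it is out, at its underside: x -95, y 0, z 53 in the crate's frame.
- catch (a joint): Sprung steel catch, 40 mm wide, amid the bridge's inner face: it sticks out 7 mm inwards, flat underside at z 53 to 54, steep sloping top up to z 68. Value in m: 0 out (as its spring holds it), grows as it is pushed back towards the bridge, about 0.007 when the divider's edge passes. Pressing the divider's near edge down past it takes about 5 to 15 N.
- carton_in: Flat cardboard carton with a paper band, 110 (x) x 120 (y) x 38 mm tall, about 0.35 kg, already lying in the crate some way from the closed end. Origin: centre of its underside. Home: its centre at x +47 in the crate's frame.
- carton_out: A carton just like it lying on the table in front of the mouth, askew, its 120 mm side about parallel to the mouth; too wide to be grasped, it slides when pushed. Origin: centre of its underside. Home: its centre at x -63 in the crate's frame (an error of up to 5 mm is accepted).
- divider: Plywood plate 201 (x) x 126 (y) x 5 mm with an upright wooden grip on top, lying flat on the table, about 0.2 kg. Origin: centre of its underside; +x points to its far edge (the one for the lip), -x to its near edge (for the catch). Packed: origin at x 0, z 46 in the crate's frame, axes along the crate's.
- divider_grip (a point): The divider's grip bar: 14 mm thick (along x), 64 mm long (along y), standing from z 5 to z 35 on the plate at x -30, so it lies nearer the near edge. This point is in its middle, 20 mm above the plate's underside.
- divider_near (a point): Middle of the divider's near edge, on its underside: x -100.5.
- tub: White lidded plastic tub, body 58 (x) x 98 (y) mm, white lid 62 x 102 mm (the top 9 mm), 55 mm tall, about 0.3 kg, standing on the table. Origin: centre of its underside. The divider's clear area, between its grip and the crate's lip, is 109 mm long.
- spray: Bystander, leave it: white round bottle with a grey cap, 60 mm wide, 130 mm tall. Origin: centre of its underside.
- mug: Bystander, leave it: white mug, 80 mm wide, 90 mm tall. Origin: centre of its underside.
- tape: Bystander, leave it: lying cardboard ring (empty tape roll), 90 mm wide, 40 mm tall. Origin: centre of its underside.
- screwdriver: Bystander, leave it: black-handled screwdriver lying flat, 200 mm long. Origin: centre of its underside.
- books: Bystander, leave it: stack of three books, about 130 x 190 mm, 68 mm tall. Origin: centre of its underside.
- jar: Bystander, leave it: glass jar with a steel cap, 72 mm wide, 100 mm tall. Origin: centre of its underside.
- vase: Bystander, leave it: terracotta vase, 84 mm wide, 130 mm tall. Origin: centre of its underside.
Things that resemble listed ones, but are neither listed nor needed, are in the scene too. There is more than one size of the divider; the job needs the largest.

How it is judged:
By the outcome, as a careful person would: the job done as asked, in the order asked, and still so for the second after the job is handed in, with the robot touching nothing.
It also fails if it takes over 72 s, if anything falls off the work surface, if the arm or the gripper's body presses on something with over 40 N, if the wrist force passes 120 N, or if a joint passes its speed limit or range.

## Working session

There is one attempt and no reset: what is moved stays moved. The work goes in short steps, Python scripts to look and compute and a tool call to move; the robot and the scene stay as the last step left them, time stands still between calls to the robot, and variables do not carry over. Pictures are saved under pics/ and viewed, at most 10 in all, crops included, and the job is handed in when it is done.

Besides the shell and the picture viewer there is one more tool, called by a JSON object that holds its "name" and its "arguments", one argument or row to a line. move_arm: Moves the arm, as the interface text tells. Its arguments: {"type":"object","properties":{"deltas":{"type":"array"},"newtons":{"type":"number"}},"required":["deltas"]}

```bash
ls; mkdir -p pics
cat > h.py <<'E'
import numpy as np, cv2
from cell import env, viewer, job, trace, place_of
from scipy.spatial.transform import Rotation as Ro
def pts(p,m=None):
    d=p["depth"]; f=200/np.tan(np.radians(p["fov_y"])/2)
    v,u=np.nonzero((d>0) if m is None else (m&(d>0)))
    z=d[v,u]; c=np.stack([(u-p["cx"])*z/f,(v-p["cy"])*z/f,z],1)
    return (c-p["t"])@p["R"]
def save(p,n): cv2.imwrite("pics/"+n,cv2.cvtColor(p["img"],cv2.COLOR_RGB2BGR))
def delta(pos,rot=None):
    s=env.get_state(); R=Ro.from_rotvec(s["tool_rot"])
    d=R.inv().apply(np.array(pos)-s["ee_pos"])/1000
    return d
E
python3 - <<'E'
from h import *
a=viewer.capture("scene"); b=viewer.capture("side"); save(a,"a.png"); save(b,"b.png")
print(env.get_state())
for p in (a,b):
    for n in ["crate","crate_mouth","crate_lip","crate_catch","carton_in","carton_out","divider","divider_grip","divider_near","tub","spray","mug","tape","screwdriver","books","jar","vase"]:
        print(n,[(np.round(r["xyz"]).tolist(),round(r["conf"],2)) for r in place_of(p,n)][:4])
E
```

```text
pics
{'t': 0.1, 'joints': array([-0.10260244,  0.435148  ,  0.02497174,  1.57399478, -0.01159895,
        1.13403207, -0.07513795]), 'dq': array([ 9.65733870e-04, -1.41565987e-03, -2.55547943e-03, -1.08425895e-03,
       -8.43731165e-05, -2.97276239e-04,  1.61557068e-03]), 'tau': array([ 3.05215610e-03, -6.71761894e+01,  1.02813520e+00, -3.16906106e+01,
        1.58212596e-02,  7.24380094e-03, -3.14591728e-05]), 'ee_pos': array([ 6.24540801e+02, -5.06920203e-02,  2.30612119e+02]), 'tool_rot': array([-2.22090477e+00, -2.22067674e+00,  1.73424825e-03]), 'wrist_force': array([-0.1547895 , -0.10358215, -0.26506626]), 'moment': array([-0.01068869,  0.04792119, -0.07099213]), 'grasp_force': 0.0, 'grip_width': 0.9999486392321122}
crate [([574.0, -241.0, -0.0], 0.61), ([591.0, 304.0, -2.0], 0.42)]
crate_mouth [([565.0, -135.0, 3.0], 0.89), ([578.0, -328.0, 61.0], 0.62), ([363.0, 40.0, -3.0], 0.25)]
crate_lip [([577.0, -328.0, 62.0], 0.9)]
crate_catch [([564.0, -147.0, 52.0], 0.83)]
carton_in [([569.0, -262.0, 1.0], 0.84)]
carton_out [([573.0, -2.0, -4.0], 0.98)]
divider [([592.0, 306.0, -1.0
[... 1032 characters left out ...]
, 20.0], 0.67), ([261.0, 257.0, 13.0], 0.67), ([304.0, 501.0, 15.0], 0.63)]
divider_near [([609.0, 401.0, 1.0], 0.95), ([306.0, 457.0, -1.0], 0.95), ([308.0, 272.0, 3.0], 0.61), ([594.0, 304.0, 1.0], 0.5)]
tub [([407.0, 270.0, 6.0], 0.68), ([362.0, 42.0, -0.0], 0.59), ([361.0, -128.0, -0.0], 0.31)]
spray [([752.0, 166.0, 2.0], 0.88)]
mug [([740.0, -58.0, 1.0], 0.87), ([574.0, -2.0, 1.0], 0.26)]
tape [([362.0, 40.0, -0.0], 0.77)]
screwdriver [([362.0, -127.0, 4.0], 0.81)]
books [([367.0, -363.0, 0.0], 0.75), ([425.0, 406.0, -1.0], 0.27)]
jar [([424.0, 407.0, -0.0], 0.84), ([578.0, -327.0, 60.0], 0.64), ([365.0, 38.0, 4.0], 0.27)]
vase [([732.0, -317.0, 2.0], 0.66), ([363.0, 40.0, 1.0], 0.62)]
```

View pics/a.png

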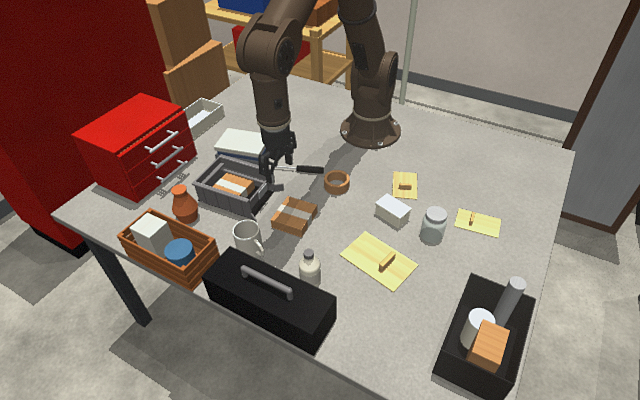

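Run:
```python
from h import *
a=viewer.capture("scene");
P={}
for k in ["scene","side"]:
    p=viewer.capture(k); print(k,"cam pos",(-p["R"].T@p["t"]).round())
    for q,zl,zh in [("carton_out",34,42),("divider",2,9),("divider_grip",30,39),("crate",84,96),("tub",50,60)]:
        X=pts(p)
        c={"carton_out":(573,-2,110),"divider":(592,306,140),"divider_grip":(600,333,50),"crate":(572,-241,150),"tub":(409,269,75)}[q]
        m=(np.hypot(X[:,0]-c[0],X[:,1]-c[1])<c[2])&(X[:,2]>zl)&(X[:,2]<zh)
        Y=X[m]
        if len(Y)<20: print(q,len(Y)); continue
        print(q,len(Y),[np.round(v,1) for v in cv2.minAreaRect(Y[:,:2].astype(np.float32))],"z",np.median(Y[:,2]).round(1), "pc",np.percentile(Y[:,:2],[1,99],axis=0).round().tolist())
```

```text
scene cam pos [1342.  567. 1022.]
carton_out 883 [array([572.7,  -2.2]), array([123.7, 113. ]), np.float64(5.3)] z 37.6 pc [[512.0, -57.0], [634.0, 55.0]]
divider 2357 [array([589.8, 306.8]), array([276.9, 269.4]), np.float64(38.9)] z 4.4 pc [[479.0, 191.0], [712.0, 430.0]]
divider_grip 89 [array([598.7, 336. ]), array([14.3, 64.4]), np.float64(76.1)] z 34.0 pc [[569.0, 324.0], [630.0, 348.0]]
crate 504 [array([ 571.7, -240.5]), array([177.7, 217.9]), np.float64(5.4)] z 89.0 pc [[484.0, -351.0], [664.0, -129.0]]
tub 451 [array([407.2, 270.6]), array([103.9,  66.9]), np.float64(77.5)] z 54.4 pc [[368.0, 219.0], [447.0, 322.0]]
side cam pos [  -42. -1043.  1232.]
carton_out 776 [array([575.1,  -6.2]), array([124.1, 117.1]), np.float64(6.7)] z 38.1 pc [[514.0, -63.0], [635.0, 51.0]]
divider 1239 [array([593.9, 304.9]), array([271. , 271.8]), np.float64(78.9)] z 4.6 pc [[469.0, 179.0], [719.0, 431.0]]
divider_grip 50 [array([598.2, 330.2]), array([26.7, 62.4]), np.float64(80.0)] z 33.8 pc [[569.0, 315.0], [629.0, 347.0]]
crate 852 [array([ 574.5, -243.1]), array([174.6, 221.3]), np.float64(5.1)] z 89.7 pc [[483.0, -356.0], [665.0, -135.0]]
tub 326 [array([408.8, 267.2]), array([113.8,  61.8]), np.float64(75.0)] z 54.9 pc [[370.0, 211.0], [445.0, 320.0]]
```

The scene camera shows the grey crate at about (235,185), with one carton inside it. The loose carton is at (295,213), the largest divider at (378,260) and the tub at (392,208). The two smaller dividers are at (404,184) and (477,221). The detected positions match the picture.

Next I refine the crate and carton poses.

Run:
```python
from h import *
A=np.radians(-84.7)
for k in ["scene","side"]:
    p=viewer.capture(k); X=pts(p)
    for ang in (-84.7,):
        A=np.radians(ang);ex=np.array([np.cos(A),np.sin(A)]);ey=np.array([-ex[1],ex[0]])
        L=np.stack([(X[:,:2]-[573,-242])@ex,(X[:,:2]-[573,-242])@ey,X[:,2]],1)
        w=L[(abs(L[:,2]-89.5)<2.5)&(abs(L[:,0])<125)&(abs(L[:,1])<95)]
        for s in (1,-1):
            m=w[(w[:,1]*s>62)&(w[:,1]*s<85)&(abs(w[:,0])<85)]
            print(k,"side",s,len(m),"y~x",np.polyfit(m[:,0],m[:,1],1).round(4),m[:,1].std().round(1))
        m=w[(w[:,0]>95)&(w[:,0]<118)&(abs(w[:,1])<55)]; print("end",len(m),np.polyfit(m[:,1],m[:,0],1).round(4))
        b=L[(abs(L[:,2]-80)<2)&(abs(L[:,0]+105)<12)&(abs(L[:,1])<60)]; print("bridge",len(b),np.polyfit(b[:,1],b[:,0],1).round(4) if len(b)>5 else'')
        c=L[(abs(L[:,2]-38)<3)&(abs(L[:,0])<90)&(abs(L[:,1])<60)]; print("in",len(c),np.percentile(c[:,:2],[1,99],axis=0).round())
        c=L[(abs(L[:,2]-38)<3)&(abs(L[:,0]+237)<75)&(abs(L[:,1]-22)<80)].astype(np.float32); print("out",cv2.minAreaRect(c[:,:2]))
```

```text
scene side 1 147 y~x [-4.70000e-03  7.70314e+01] 4.6
scene side -1 100 y~x [-6.80000e-03 -7.62717e+01] 4.4
end 28 [4.300000e-03 1.022888e+02]
bridge 44 [ 3.480000e-02 -1.095704e+02]
in 463 [[-36. -59.]
 [ 74.  26.]]Traceback (most recent call last):
  File "<stdin>", line 15, in <module>
cv2.error: OpenCV(4.12.0) /io/opencv/modules/imgproc/src/convhull.cpp:143: error: (-215:Assertion failed) total >= 0 && (depth == CV_32F || depth == CV_32S) in function 'convexHull'
```

{"name": "move_arm", "arguments": {
  "deltas": [
    [[0,0.02,0.05,0,0,-0.09,0],[-0.005,0.04,0.11,0,0,-0.09,0],[-0.005,0.04,0.16,0,0,-0.09,0],[-0.005,0.04,0.212,0,0,-0.09,0],[-0.005,0.04,0.212,0,0,-0.09,0]]
  ]
}}

```text
t: 2.62
ee_pos: [661.6, -5.2, 15.4]
tool_rot: [-2.115, -2.315, 0.009]
wrist_force: [-0.0, -0.1, 0.1]
grip_width: 0.002
grasp_force: 0.0
```

{"name": "move_arm", "arguments": {
  "deltas": [
    [[0.009,0,0,0,0,0,0],[0.009,-0.018,0,0,0,0,0],[0.009,-0.026,0,0,0,0,0],[0.009,-0.035,0,0,0,0,0],[0.009,-0.035,0,0,0,0,0],[0.009,-0.025,-0.01,0,0,0,0],[0.009,-0.015,-0.06,0,0,0,0]]
  ]
}}

```text
t: 3.5
ee_pos: [647.3, 2.4, 77.3]
tool_rot: [-2.116, -2.315, 0.008]
wrist_force: [0.7, -0.1, 0.1]
grip_width: 0.004
grasp_force: 0.0
```

Run:
```python
from h import *
A=np.radians(-85);ex=np.array([np.cos(A),np.sin(A)]);ey=np.array([-ex[1],ex[0]]);O=[573,-240.5]
p=viewer.capture("side"); save(p,"c.png")
X=pts(p);L=np.stack([(X[:,:2]-O)@ex,(X[:,:2]-O)@ey,X[:,2]],1)
for s in (1,-1):
    m=L[(abs(L[:,2]-89.5)<2.5)&(L[:,1]*s>62)&(L[:,1]*s<85)&(abs(L[:,0])<85)]
    print("side",s,len(m),np.polyfit(m[:,0],m[:,1],1).round(4))
w=L[(abs(L[:,2]-89.5)<2.5)]
m=w[(w[:,0]>95)&(w[:,0]<118)&(abs(w[:,1])<55)]; print("end",len(m),m[:,0].mean())
b=L[(abs(L[:,2]-80)<2)&(abs(L[:,0]+105)<12)&(abs(L[:,1])<60)]; print("bridge",len(b),b[:,0].mean())
c=L[(abs(L[:,2]-38)<2.5)&(abs(L[:,0]+237)<75)&(abs(L[:,1])<72)].astype(np.float32); print("out",cv2.minAreaRect(c[:,:2]),len(c))
print(place_of(p,"carton_out")[:1], env.get_state()["ee_pos"])
```

```text
side 1 142 [1.60000e-03 7.70978e+01]
side -1 173 [ 2.30000e-03 -7.67279e+01]
end 67 107.80229828034246
bridge 57 -103.78242197909125Traceback (most recent call last):
  File "<stdin>", line 11, in <module>
cv2.error: OpenCV(4.12.0) /io/opencv/modules/imgproc/src/convhull.cpp:143: error: (-215:Assertion failed) total >= 0 && (depth == CV_32F || depth == CV_32S) in function 'convexHull'
```

```bash
cat >> h.py <<'E'
A=np.radians(-85);ex=np.array([np.cos(A),np.sin(A)]);ey=np.array([-ex[1],ex[0]]);O=np.array([573,-240.7])
def crate(X): return np.stack([(X[:,:2]-O)@ex,(X[:,:2]-O)@ey,X[:,2]],1)
def rect(Y): return cv2.minAreaRect(np.ascontiguousarray(Y[:,:2],dtype=np.float32))
E
python3 - <<'E'
from h import *
for k in ("side","scene"):
    p=viewer.capture(k); L=crate(pts(p))
    c=L[(abs(L[:,2]-38)<2.5)&(abs(L[:,0]+237)<75)&(abs(L[:,1])<72)]; print(k,rect(c),len(c))
    r=place_of(p,"carton_out")[:1]; print(r and crate(np.array([r[0]["xyz"]])))
print(crate(env.get_state()["ee_pos"][None]))
E
```

```text
side ((-233.4366455078125, 3.937114715576172), (113.84476470947266, 123.3670883178711), 0.3309421241283417) 566
[[-239.21353231    2.25742326   -0.4       ]]
scene ((-238.86587524414062, 4.062278747558594), (122.19953155517578, 108.89683532714844), 89.05111694335938) 587
[[-238.65067779    1.80665194   -4.6       ]]
[[-235.67011898   97.25968014   79.34918238]]
```

{"name": "move_arm", "arguments": {
  "deltas": [
    [[0.04,-0.04,0,0,0,0.0,0.5],[0.082,-0.08,0,0,0,0.003,0.5],[0.082,-0.096,0.015,0,0,0.003,0.5],[0.082,-0.096,0.06,0,0,0.003,0.5],[0.082,-0.096,0.06,0,0,0.003,0.5],[0.06,-0.096,0.06,0,0,0.003,0.5],[0.025,-0.096,0.06,0,0,0.003,0.5],[-0.01,-0.096,0.06,0,0,0.003,0.5]]
  ]
}}

```text
t: 4.75
ee_pos: [555.0, -16.5, 20.3]
tool_rot: [-2.122, -2.316, -0.0]
wrist_force: [0.8, 1.1, -1.3]
grip_width: 0.501
grasp_force: 0.7
```

Run:
```python
from h import *
for k in ("side","scene"):
    p=viewer.capture(k); L=crate(pts(p))
    c=L[(abs(L[:,2]-38)<2.5)&(L[:,0]>-300)&(L[:,0]<-112)&(abs(L[:,1])<68)]; print(k,rect(c),len(c))
s=env.get_state();print(crate(s["ee_pos"][None]),s["wrist_force"])
```

```text
side ((-186.59478759765625, 6.0755615234375), (98.30706024169922, 120.61869049072266), 0.10953644663095474) 399
scene ((-170.7399139404297, 4.587810516357422), (122.01786041259766, 117.45660400390625), 88.86331176757812) 405
[[-220.10140969    1.2589396    20.33710245]] [-0.25571772 -0.31464829  0.63030387]
```

{"name": "move_arm", "arguments": {
  "deltas": [
    [[-0.02,0,0,0,0,0,0.5],[-0.04,0,0,0,0,0,0.5],[-0.052,0,0,0,0,0,0.5],[-0.062,0,0,0,0,0,0.5],[-0.07,0,0,0,0,0,0.5],[-0.077,0,0,0,0,0,0.5],[-0.082,0,0,0,0,0,0.5]]
  ]
}}

```text
t: 5.72
ee_pos: [561.6, -97.4, 19.3]
tool_rot: [-2.122, -2.316, -0.0]
wrist_force: [-0.2, 4.9, 2.0]
grip_width: 0.499
grasp_force: 2.5
```

Run:
```python
from h import *
for k in ("side","scene"):
    p=viewer.capture(k); L=crate(pts(p)); save(p,"d%s.png"%k)
    c=L[(abs(L[:,2]-38)<3)&(L[:,0]>-100)&(L[:,0]<112)&(abs(L[:,1])<64)]; print(k,np.percentile(c[:,0],[.5,99.5]),len(c))
    for n in("carton_in","carton_out"): print(n,[(crate(np.array([r["xyz"]])).round(),r["conf"]) for r in place_of(p,n)[:2]])
s=env.get_state();print(crate(s["ee_pos"][None]),s["wrist_force"])
```

```text
side [-99.14735283 110.66451248] 1091
carton_in [(array([[32.,  2., -3.]]), 0.6), (array([[ 105., -214.,    3.]]), 0.39)]
carton_out [(array([[-85.,   4.,   1.]]), 0.85), (array([[-109.,   -2.,    6.]]), 0.31)]
scene [-73.05558359 104.42548048] 638
carton_in [(array([[31., -2.,  4.]]), 0.97)]
carton_out [(array([[-78.,   1.,  -1.]]), 0.75)]
[[-142.88006035    1.04949359   19.22842011]] [-0.4064883   0.13246333  0.04655371]
```

{"name": "move_arm", "arguments": {
  "deltas": [
    [[-0.005,0,0,0,0,0,0.5],[-0.01,0,0,0,0,0,0.5],[-0.013,0,0,0,0,0,0.5],[-0.016,0,0,0,0,0,0.5],[-0.016,0,0,0,0,0,0.5]]
  ]
}}

```text
t: 6.65
ee_pos: [563.1, -113.3, 19.2]
tool_rot: [-2.123, -2.315, -0.001]
wrist_force: [-0.1, 4.6, -0.8]
grip_width: 0.5
grasp_force: 2.2
```

Run:
```python
from h import *
s=env.get_state();print(crate(s["ee_pos"][None]),s["wrist_force"])
```

```text
[[-127.8007079     1.19604607   19.24996104]] [-0.06214215  4.61083921 -0.7906665 ]
```

Not at the wall yet: the 4.6 N reading is only sliding friction. I keep going in small steps.

{"name": "move_arm", "arguments": {
  "deltas": [
    [[-0.001,0,0,0,0,0,0.5],[-0.002,0,0,0,0,0,0.5],[-0.003,0,0,0,0,0,0.5],[-0.003,0,0,0,0,0,0.5]]
  ]
}}

```text
t: 7.15
ee_pos: [563.0, -113.3, 19.2]
tool_rot: [-2.119, -2.316, -0.003]
wrist_force: [-1.8, 13.2, 1.6]
grip_width: 0.501
grasp_force: 6.4
```

{"name": "move_arm", "arguments": {
  "deltas": [
    [[0.03,0,0,0,0,0,0.5],[0.045,0,-0.06,0,0,0,0.5],[0.09,0.01,-0.1,0,0,-0.15,0.6],[0.15,0.02,-0.11,0,0,-0.32,0.7],[0.21,0.03,-0.12,0,0,-0.5,0.7],[0.27,0.04,-0.13,0,0,-0.68,0.7],[0.33,0.05,-0.13,0,0,-0.86,0.7],[0.39,0.06,-0.13,0,0,-1.04,0.7]]
  ]
}}

```text
t: 8.15
ee_pos: [590.3, 277.7, 149.8]
tool_rot: [0.685, 3.064, -0.001]
wrist_force: [1.6, -0.2, 0.2]
grip_width: 0.7
grasp_force: 0.0
```

Run:
```python
from h import *
for k in ("side","scene"):
    p=viewer.capture(k); save(p,"e%s.png"%k)
    for n in("carton_in","carton_out"): print(n,[(crate(np.array([r["xyz"]])).round(),r["conf"]) for r in place_of(p,n)[:2]])
    L=crate(pts(p))
    c=L[(abs(L[:,2]-30)<10)&(L[:,0]>-135)&(L[:,0]<-108)&(abs(L[:,1])<55)]; print(k,np.percentile(c[:,0],[1,5,50]) if len(c)>5 else len(c))
    if k=="side": continue
    i=p["img"]; I=cv2.resize(i[140:230,170:310],None,fx=5,fy=5); cv2.imwrite("pics/e.png",I[:,:,::-1])
s=env.get_state(); print(s["ee_pos"],Ro.from_rotvec(s["tool_rot"]).as_matrix().round(3))
w=viewer.capture("wrist"); save(w,"w.png"); X=pts(w); m=(abs(X[:,2]-35)<3)&(np.hypot(X[:,0]-599,X[:,1]-334)<50); print(m.sum(), m.sum()>20 and rect(X[m]))
print([(r["xyz"],r["conf"]) for r in place_of(w,"divider_grip")])
```

```text
carton_in [(array([[46.,  1.,  0.]]), 0.66)]
carton_out [(array([[-66.,   6.,  -1.]]), 0.64)]
side 1
carton_in [(array([[47.,  1.,  5.]]), 0.58)]
carton_out [(array([[-64.,   5.,  -1.]]), 0.77)]
scene [-120.30311933 -119.6362386  -116.65087048]
[589.94434413 274.86290078 149.0518946 ] [[-0.902  0.432  0.   ]
 [ 0.432  0.902 -0.002]
 [-0.001 -0.002 -1.   ]]
1538 ((599.4891357421875, 335.17681884765625), (14.198397636413574, 63.92440414428711), 77.26538848876953)
[([595.8, 333.3, 17.5], 0.96)]
```

View pics/e.png

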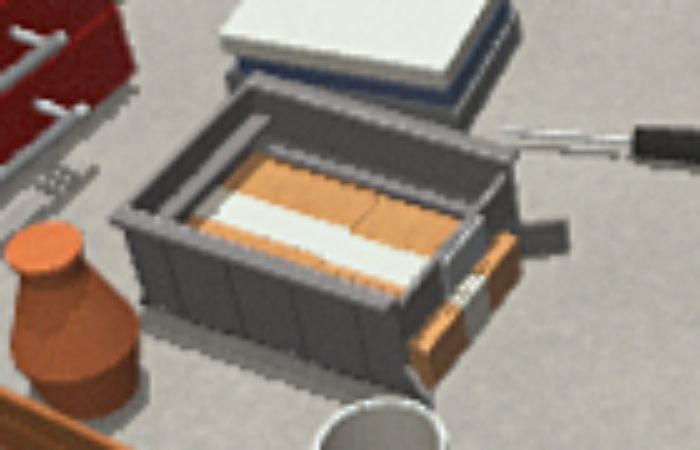

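View pics/w.png

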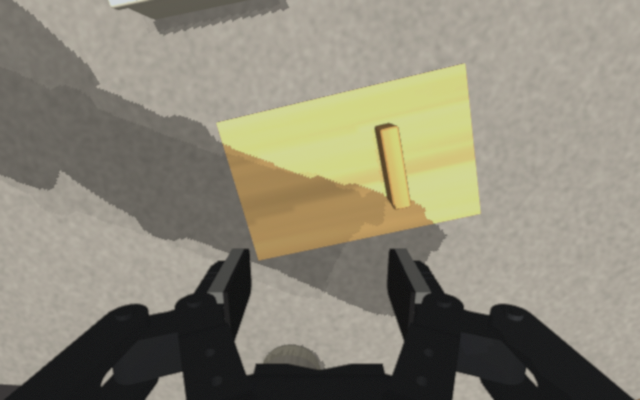

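The crate view shows both cartons packed flush, with the outer one standing about 10 mm out of the mouth around (470,310). The wrist view shows the divider's grip at (393,165).

{"name": "move_arm", "arguments": {
  "deltas": [
    [[0.008,0.03,0.03,0,0,-0.11,0.7],[0.0175,0.0585,0.07,0,0,-0.22,0.7],[0.0175,0.0585,0.12,0,0,-0.22,0.6],[0.0175,0.0585,0.141,0,0,-0.22,0.6],[0.0175,0.0585,0.141,0,0,-0.22,0.3],[0.0175,0.0585,0.141,0,0,-0.22,0],[0.0175,0.0585,0.141,0,0,-0.22,0],[0.0175,0.0585,0.141,0,0,-0.22,0]]
  ],
  "newtons": 60
}}

```text
t: 9.55
ee_pos: [600.0, 337.9, 10.6]
tool_rot: [0.351, 3.119, 0.003]
wrist_force: [-0.5, -2.0, 7.1]
grip_width: 0.153
grasp_force: 61.0
```

Run:
```python
from h import *
s=env.get_state(); print(s)
print(Ro.from_rotvec(s["tool_rot"]).as_matrix().round(3))
```

```text
{'t': 9.55, 'joints': array([-0.39272402,  0.78101083, -0.32110924,  1.5783049 ,  0.30719798,
        0.82898942,  0.51138515]), 'dq': array([-3.36236649e-03, -6.73470414e-04,  9.15777208e-04, -4.85186898e-05,
        6.09341828e-06, -6.20616237e-04, -1.18752966e-03]), 'tau': array([-8.16184692e-01, -7.80476117e+01, -6.93424433e+00, -2.31544107e+01,
       -2.26059412e-01, -6.06327262e-01, -1.70643762e-02]), 'ee_pos': array([599.96634747, 337.85503122,  10.63244232]), 'tool_rot': array([3.51310292e-01, 3.11888420e+00, 2.63625890e-03]), 'wrist_force': array([-0.52437709, -1.99539327,  7.07123198]), 'moment': array([-0.38464233,  0.13998612, -0.01128029]), 'grasp_force': 61.03213906288147, 'grip_width': 0.15325375048294307}
[[-0.975  0.222  0.003]
 [ 0.222  0.975  0.001]
 [-0.003  0.002 -1.   ]]
```

```bash
cat >> h.py <<'E'
ex3=np.array([*ex,0]);ey3=np.array([*ey,0]);ez=np.array([0,0,1.])
def divpose(xf,zf,th,gz=10.6,yc=0.):
    """TCP pos & rotation with the far edge (underside) at crate xf,zf, tilt th (near edge up)"""
    dx=np.cos(th)*ex3-np.sin(th)*ez; dz=np.sin(th)*ex3+np.cos(th)*ez
    far=np.array([*O,0])+xf*ex3+yc*ey3+zf*ez
    p=far-130.5*dx+gz*dz
    R=np.stack([np.cross(-dx,-dz),-dx,-dz],1)
    return p,R
def rel(p,R,p0=None,R0=None):
    s=env.get_state()
    if p0 is None: p0=s["ee_pos"];R0=Ro.from_rotvec(s["tool_rot"]).as_matrix()
    return np.round(np.r_[R0.T@(p-p0)/1000,Ro.from_matrix(R0.T@R).as_rotvec()],4)
def farof(gz=10.6):
    s=env.get_state();R=Ro.from_rotvec(s["tool_rot"]).as_matrix()
    f=s["ee_pos"]-R[:,1]*130.5+R[:,2]*gz; n=f+R[:,1]*201
    return crate(f[None])[0].round(1),crate(n[None])[0].round(1),"yawerr",np.degrees(np.arctan2(*(R[:2,1]@np.stack([ey,-ex],1)))).round(2),s["wrist_force"].round(1),s["grip_width"]
E
python3 - <<'E'
from h import *
p,R=divpose(79,130,0.27); print(rel(p,R), p)
print(crate(env.get_state()["ee_pos"][None]))
E
```

```text
[-0.0894 -0.5279 -0.1652 -0.2663  0.0451 -0.3093] [ 569.16996278 -196.92247429  175.02442399]
[[-574.00318261   77.28812584   10.63244232]]
```

{"name": "move_arm", "arguments": {
  "deltas": [
    [[0,0,-0.05,0,0,0,0],[0,0,-0.11,0,0,0,0],[-0.005,-0.03,-0.16,0,0,-0.05,0],[-0.015,-0.085,-0.18,0,0,-0.15,0],[-0.025,-0.145,-0.185,0,0,-0.25,0],[-0.035,-0.205,-0.185,-0.05,0.01,-0.31,0],[-0.045,-0.265,-0.185,-0.1,0.02,-0.31,0],[-0.055,-0.325,-0.185,-0.15,0.025,-0.31,0]]
  ]
}}

```text
t: 10.55
ee_pos: [579.9, 6.4, 194.4]
tool_rot: [0.136, -3.124, -0.239]
wrist_force: [1.0, 0.0, -2.0]
grip_width: 0.149
grasp_force: 59.7
```

Run:
```python
from h import *
p,R=divpose(79,110,0.27); print(rel(p,R)); print(farof())
```

```text
[ 2.840e-02 -2.053e-01  8.300e-03 -1.176e-01  9.000e-04 -2.000e-04]
(array([-118.2,   28.4,  164.1]), array([-316.8,   28.5,  194.6]), 'yawerr', np.float64(0.02), array([ 1.,  0., -2.]), 0.14914996387277626)
```

{"name": "move_arm", "arguments": {
  "deltas": [
    [[0.01,-0.055,0,-0.03,0,0,0],[0.018,-0.11,0,-0.08,0,0,0],[0.028,-0.16,0,-0.118,0,0,0],[0.028,-0.2,0.004,-0.118,0,0,0],[0.028,-0.2,0.008,-0.118,0,0,0],[0.028,-0.2,0.008,-0.118,0,0,0]]
  ]
}}

```text
t: 11.3
ee_pos: [569.0, -189.1, 155.6]
tool_rot: [0.135, -3.097, -0.421]
wrist_force: [0.8, 1.2, -1.7]
grip_width: 0.148
grasp_force: 59.6
```

Run:
```python
from h import *
w=viewer.capture("wrist"); save(w,"w2.png")
L=crate(pts(w)); 
for lo,hi in((86,93),(57,69)):
    m=L[(L[:,2]>lo)&(L[:,2]<hi)&(L[:,0]>84)&(L[:,0]<125)&(abs(L[:,1])<55)]; print(len(m), len(m)>9 and np.percentile(m[:,0],[2,50,98]))
print([(crate(np.array([r["xyz"]])).round(1),r["conf"]) for n in ("crate_lip","crate_catch") for r in place_of(w,n)])
print(farof())
p,R=divpose(79,48,0.27); print(rel(p,R))
```

```text
835 [102.19885005 103.8465047  108.31699313]
3047 [ 95.8685623   99.93743383 103.4200474 ]
[]
(array([ 70.4,   1.3, 111.2]), array([-123.3,    0.9,  164.7]), 'yawerr', np.float64(-0.1), array([ 0.1, -0.4, -2.4]), 0.1489358711779462)
[ 0.0011 -0.0251  0.0585 -0.0006 -0.0009  0.0016]
```

View pics/w2.png

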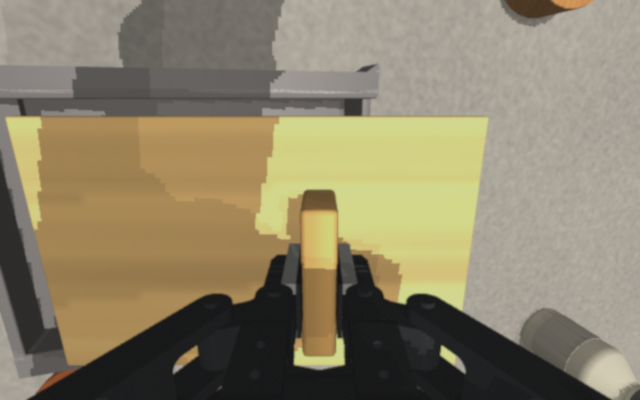

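The wrist view shows the divider held straight over the crate: the grip is in the fingers at (320,270) and the closed end is along the left side. I compare the divider's edges with the crate in this same view.

Run:
```python
from h import *
w=viewer.capture("wrist"); L=crate(pts(w))
s=env.get_state();R=Ro.from_rotvec(s["tool_rot"]).as_matrix()
X=pts(w); D=(X-s["ee_pos"])@R   # tool frame
m=(D[:,2]>-6)&(D[:,2]<16)&(abs(D[:,1])<150)&(abs(D[:,0])<75)
# plate top
print(len(D[m]),"top z",np.median(D[m][:,2]),"y range",np.percentile(D[m][:,1],[.3,99.7]),"x range",np.percentile(D[m][:,0],[.3,99.7]))
m=L[(abs(L[:,2]-89.5)<3)&(abs(L[:,0])<85)&(abs(abs(L[:,1])-73)<9)]; print("walls y",np.percentile(m[m[:,1]<0][:,1],[3,50,97]),np.percentile(m[m[:,1]>0][:,1],[3,50,97]) if (m[:,1]>0).any() else 0)
```

```text
80903 top z 6.036654703157836 y range [-129.48717837   69.99408683] x range [-61.1969709   62.46426049]
walls y [-81.60890709 -75.39914862 -68.94788614] [70.82850506 76.1188177  81.6612692 ]
```

{"name": "move_arm", "arguments": {
  "deltas": [
    [[0.001,-0.01,0.015,0,0,0.0015,0],[0.001,-0.014,0.03,0,0,0.0015,0],[0.001,-0.019,0.042,0,0,0.0015,0],[0.001,-0.022,0.052,0,0,0.0015,0],[0.001,-0.024,0.056,0,0,0.0015,0],[0.001,-0.024,0.056,0,0,0.0015,0]]
  ]
}}

```text
t: 12.25
ee_pos: [568.7, -198.1, 94.7]
tool_rot: [0.132, -3.097, -0.42]
wrist_force: [-0.2, -0.3, -2.0]
grip_width: 0.149
grasp_force: 59.6
```

Run:
```python
from h import *
print(farof())
for a in ((90,48.5,.27),(97,48.5,.27),(101,48.5,.27),(100,47,.1)):
    p,R=divpose(*a); print(a,rel(p,R))
```

```text
(array([80.2, -0.9, 49.7]), array([-113.6,   -0.4,  103.3]), 'yawerr', np.float64(0.14), array([-0.2, -0.3, -2. ]), 0.1490665658692765)
(90, 48.5, 0.27) [-0.0006 -0.0098 -0.0015 -0.0003 -0.0015 -0.0024]
(97, 48.5, 0.27) [-0.0006 -0.0166 -0.0033 -0.0003 -0.0015 -0.0024]
(101, 48.5, 0.27) [-0.0006 -0.0204 -0.0044 -0.0003 -0.0015 -0.0024]
(100, 47, 0.1) [-0.0006 -0.0199  0.0195  0.1697 -0.0017 -0.0023]
```

{"name": "move_arm", "arguments": {
  "deltas": [
    [[0,-0.005,-0.0005,0,0,-0.002,0],[0,-0.01,-0.0015,0,0,-0.002,0],[0,-0.014,-0.0025,0,0,-0.002,0],[0,-0.018,-0.0035,0,0,-0.002,0],[0,-0.02,-0.004,0,0,-0.002,0],[0,-0.02,-0.004,0,0,-0.002,0]]
  ]
}}

```text
t: 13.0
ee_pos: [570.5, -218.6, 93.4]
tool_rot: [0.135, -3.097, -0.42]
wrist_force: [0.9, -0.4, -1.3]
grip_width: 0.147
grasp_force: 59.6
```

Run:
```python
from h import *
print(farof())
for a in ((100.5,47.5,.2),(101,47,.1),(101,46.5,.06),(100.5,46,.0)):
    p,R=divpose(*a); print(a,rel(p,R))
```

```text
(array([100.7,  -0.7,  48.5]), array([-93.1,  -0.6, 102. ]), 'yawerr', np.float64(0.03), array([ 0.9, -0.4, -1.3]), 0.14720346056001968)
(100.5, 47.5, 0.2) [-0.0006  0.0003  0.0101  0.0694 -0.0013 -0.0005]
(101, 47, 0.1) [-0.0006 -0.0008  0.0235  0.1694 -0.0013 -0.0004]
(101, 46.5, 0.06) [-0.0006 -0.0015  0.0292  0.2094 -0.0013 -0.0004]
(100.5, 46, 0.0) [-0.0006 -0.0024  0.0375  0.2694 -0.0013 -0.0003]
```

Far edge is under the lip with no contact force. Next I rotate the near edge down onto the catch.

{"name": "move_arm", "arguments": {
  "deltas": [
    [[0,0.0003,0.005,0.035,-0.001,0,0],[0,0.0003,0.01,0.07,-0.001,0,0],[0,-0.0003,0.017,0.12,-0.001,0,0],[0,-0.0008,0.0235,0.17,-0.001,0,0],[0,-0.0015,0.029,0.21,-0.001,0,0],[0,-0.0015,0.029,0.21,-0.001,0,0]]
  ]
}}

```text
t: 13.75
ee_pos: [570.2, -211.4, 65.3]
tool_rot: [0.14, -3.135, -0.09]
wrist_force: [0.4, -3.7, -2.3]
grip_width: 0.15
grasp_force: 59.8
```

Run:
```python
from h import *
print(farof())
for a in ((100.5,46,.03),(100.5,46,.0),(100.5,44,0)):
    p,R=divpose(*a); print(a,rel(p,R))
```

```text
(array([100.2,   0. ,  47.3]), array([-100.5,   -0.4,   58.7]), 'yawerr', np.float64(-0.12), array([ 0.4, -3.7, -2.3]), 0.1500944297682717)
(100.5, 46, 0.03) [-0.0003 -0.0001  0.0048  0.0271  0.0001  0.0021]
(100.5, 46, 0.0) [-0.0003  0.      0.0087  0.0571  0.0002  0.0021]
(100.5, 44, 0) [-0.0003 -0.0001  0.0107  0.0571  0.0002  0.0021]
```

{"name": "move_arm", "arguments": {
  "deltas": [
    [[0,0,0.0025,0.014,0,0,0],[0,0,0.005,0.028,0,0,0],[0,0,0.007,0.045,0,0,0],[0,0,0.009,0.057,0,0,0],[0,0,0.0105,0.06,0,0,0],[0,0,0.0105,0.06,0,0,0]]
  ]
}}

```text
t: 14.5
ee_pos: [569.9, -211.4, 56.6]
tool_rot: [-0.137, 3.138, -0.003]
wrist_force: [-7.9, -0.6, 22.4]
grip_width: 0.145
grasp_force: 63.4
```

Run:
```python
from h import *
print(farof())
```

```text
(array([101. ,  -0.5,  46.2]), array([-100. ,   -0.5,   45.8]), 'yawerr', np.float64(0.0), array([-7.9, -0.6, 22.4]), 0.14512894270329516)
```

{"name": "move_arm", "arguments": {
  "deltas": [
    [[0,0,-0.003,0,0,0,0.2],[0,0,-0.003,0,0,0,0.5],[0,0,-0.003,0,0,0,0.5],[0,0,-0.04,0,0,0,0.5],[0,0,-0.1,0,0,0,0.6],[0,0,-0.16,0,0,0,0.7],[0,0,-0.16,0,0,0,0.7]]
  ]
}}

```text
t: 15.38
ee_pos: [572.7, -211.7, 219.6]
tool_rot: [-0.136, 3.131, -0.005]
wrist_force: [0.5, -0.6, -0.4]
grip_width: 0.703
grasp_force: 0.0
```

Run:
```python
from h import *
w=viewer.capture("wrist"); save(w,"w3.png"); L=crate(pts(w))
m=L[(L[:,2]>40)&(L[:,2]<62)&(abs(L[:,0])<98)&(abs(L[:,1])<58)]
for lo,hi in((-93,-70),(-70,-45),(-15,20),(20,50),(50,85)):
    k=m[(m[:,0]>lo)&(m[:,0]<hi)]; print(lo,hi,len(k),len(k)>5 and np.median(k[:,2]))
p=viewer.capture("scene"); L=crate(pts(p))
m=L[(L[:,2]>40)&(L[:,2]<62)&(abs(L[:,0])<98)&(abs(L[:,1])<58)]
for lo,hi in((-93,-70),(-70,-45),(-15,20),(20,50),(50,85)):
    k=m[(m[:,0]>lo)&(m[:,0]<hi)]; print(lo,hi,len(k),len(k)>5 and np.median(k[:,2]))
cv2.imwrite("pics/f.png",cv2.resize(p["img"][140:230,170:310],None,fx=4,fy=4)[:,:,::-1])
a=cv2.imread("pics/w3.png");b=cv2.imread("pics/f.png");b=cv2.resize(b,(373,240));a=cv2.resize(a,(427,267));b=cv2.copyMakeBorder(b,0,27,0,0,0)
cv2.imwrite("pics/g.png",np.hstack([a,b]))
```

```text
-93 -70 3149 50.677837329483225
-70 -45 3428 50.64930065293579
-15 20 4798 50.59881051688735
20 50 4093 50.57195048593843
50 85 4766 50.570003608772176
-93 -70 71 51.30743390902815
-70 -45 142 50.85658055812132
-15 20 131 50.91731126216892
20 50 162 50.430792425443684
50 85 175 50.795690901749126
```

View pics/g.png

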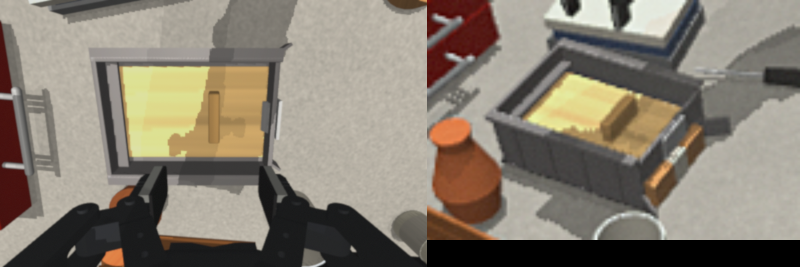

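The divider lies flat at z ≈ 46. Its far edge is under the lip at (118,110), and the catch is over its near edge at (266,116). Next is the tub.

{"name": "move_arm", "arguments": {
  "deltas": [
    [[0.01,0.06,0,0,0,0,0.8],[0.02,0.12,0,0,0,-0.17,1],[0.03,0.18,0,0,0,-0.35,1],[0.045,0.24,0,0,0,-0.53,1],[0.06,0.3,0,0,0,-0.71,1],[0.075,0.36,0,0,0,-0.89,1],[0.085,0.42,0,0,0,-1.07,1],[0.1,0.475,0,0,0,-1.24,1]]
  ]
}}

```text
t: 16.48
ee_pos: [427.5, 254.4, 212.9]
tool_rot: [1.941, -2.467, -0.001]
wrist_force: [0.5, 0.0, -0.3]
grip_width: 0.997
grasp_force: 0.0
```

{"name": "move_arm", "arguments": {
  "deltas": [
    [[0,0.02,0,0,0,0,1],[0,0.02,0,0,0,0,1]]
  ]
}}

```text
t: 16.73
ee_pos: [407.7, 257.5, 213.1]
tool_rot: [1.935, -2.471, 0.0]
wrist_force: [0.8, -0.6, -0.4]
grip_width: 1.001
grasp_force: 0.0
```

Run:
```python
from h import *
s=env.get_state();R=Ro.from_rotvec(s["tool_rot"]).as_matrix();print(s["ee_pos"],R.round(3),s["joints"])
w=viewer.capture("wrist"); save(w,"w4.png"); X=pts(w)
m=X[(abs(X[:,2]-55)<4)&(np.hypot(X[:,0]-408,X[:,1]-269)<80)]; print(len(m), len(m)>20 and rect(m))
print([(r["xyz"],r["conf"]) for r in place_of(w,"tub")])
```

```text
[407.70918269 257.51895368 213.12001894] [[-0.24  -0.971 -0.003]
 [-0.971  0.24  -0.002]
 [ 0.003  0.002 -1.   ]] [-0.01923285  0.33625627 -0.82288543  1.88346707  0.28276515  1.04611419
  1.94084779]
7493 ((408.82684326171875, 270.0301208496094), (101.9314956665039, 61.59431838989258), 74.81584930419922)
[([408.2, 271.2, -0.7], 0.71)]
```

View pics/w4.png

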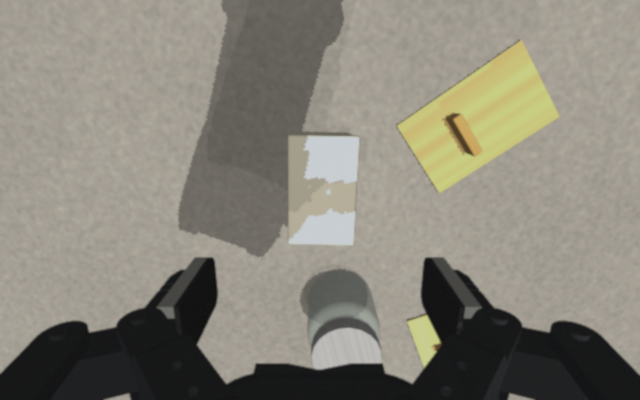

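The wrist view shows the tub at (323,190) between the open fingers, with the jar behind it at (338,310) clear of the gripper.

{"name": "move_arm", "arguments": {
  "deltas": [
    [[-0.012,0.002,0.05,0,0,0.02,1],[-0.012,0.002,0.11,0,0,0.023,1],[-0.012,0.002,0.165,0,0,0.023,1],[-0.012,0.002,0.197,0,0,0.023,1],[-0.012,0.002,0.197,0,0,0.023,0.8],[-0.012,0.002,0.197,0,0,0.023,0.5],[-0.012,0.002,0.197,0,0,0.023,0.5],[-0.012,0.002,0.197,0,0,0.023,0.5]]
  ],
  "newtons": 35
}}

```text
t: 17.82
ee_pos: [411.2, 270.0, 18.4]
tool_rot: [-1.905, 2.497, -0.001]
wrist_force: [-0.7, -0.9, -3.1]
grip_width: 0.719
grasp_force: 38.5
```

```bash
cat >> h.py <<'E'
def tubrel(xc,yc,z,Rz=None):
    R=np.stack([-ey3,-ex3,-ez],1)
    return rel(np.array([*O,0])+xc*ex3+yc*ey3+z*ez,R)
E
python3 - <<'E'
from h import *
s=env.get_state();print(s["ee_pos"],s["wrist_force"],s["grip_width"],s["grasp_force"])
for z in(180,72):print(tubrel(33,0,z))
E
```

```text
[411.18836151 270.02148755  18.36442712] [-0.68213359 -0.87549164 -3.05695867] 0.7194476534346982 38.51614952087402
[ 4.8070e-01 -3.0270e-01 -1.6150e-01 -8.0000e-04  1.3000e-03  1.2162e+00]
[ 4.8070e-01 -3.0250e-01 -5.3500e-02 -8.0000e-04  1.3000e-03  1.2162e+00]
```

{"name": "move_arm", "arguments": {
  "deltas": [
    [[0,0,-0.04,0,0,0,0.5],[0.01,-0.01,-0.1,0,0,0.05,0.5],[0.05,-0.03,-0.14,0,0,0.18,0.5],[0.1,-0.062,-0.16,0,0,0.35,0.5],[0.15,-0.093,-0.16,0,0,0.52,0.5],[0.2,-0.125,-0.16,0,0,0.69,0.5],[0.25,-0.157,-0.16,0,0,0.86,0.5],[0.3,-0.189,-0.16,0,0,1.03,0.5]]
  ]
}}

```text
t: 18.82
ee_pos: [514.0, -71.1, 178.3]
tool_rot: [-0.421, 3.112, -0.001]
wrist_force: [1.3, 0.5, -3.2]
grip_width: 0.723
grasp_force: 40.3
```

Run:
```python
from h import *
s=env.get_state();print(s["ee_pos"],s["wrist_force"],s["grip_width"],s["grasp_force"])
for z in(180,72):print(tubrel(33,0,z))
```

```text
[514.02688314 -71.11012496 178.33476489] [ 1.27974346  0.45943422 -3.19340971] 0.7228916140566545 40.25566220283508
[-0.0059 -0.2116 -0.0014 -0.001   0.0009  0.1814]
[-0.0058 -0.2115  0.1066 -0.001   0.0009  0.1814]
```

{"name": "move_arm", "arguments": {
  "deltas": [
    [[-0.002,-0.05,0,0,0,0.09,0.5],[-0.004,-0.105,0,0,0,0.18,0.5],[-0.006,-0.155,0,0,0,0.18,0.5],[-0.006,-0.195,0,0,0,0.18,0.5],[-0.006,-0.205,0.01,0,0,0.18,0.5],[-0.006,-0.205,0.02,0,0,0.18,0.5]]
  ]
}}

```text
t: 19.58
ee_pos: [574.7, -265.0, 157.1]
tool_rot: [0.146, -3.138, 0.0]
wrist_force: [0.5, 0.1, -2.0]
grip_width: 0.719
grasp_force: 40.3
```

Run:
```python
from h import *
s=env.get_state();print(s["ee_pos"],s["wrist_force"],s["grip_width"],crate(s["ee_pos"][None]))
for z in(90,72,69.4):print(tubrel(33,0,z))
w=viewer.capture("wrist"); X=pts(w);R=Ro.from_rotvec(s["tool_rot"]).as_matrix();D=(X-s["ee_pos"])@R
m=D[(D[:,2]>-50)&(D[:,2]<-25)&(abs(D[:,1])<34)&(abs(D[:,0])<80)]
print(len(m),np.median(m[:,2]),np.percentile(m[:,:2],[1,99],axis=0))
```

```text
[ 574.65867477 -264.99571461  157.06392786] [ 0.54784281  0.10166286 -1.99061708] 0.7192971505140459 [[ 24.34782511  -0.46514804 157.06392786]]
[-0.0004 -0.0086  0.0671 -0.0001 -0.0005  0.006 ]
[-0.0005 -0.0086  0.0851 -0.0001 -0.0005  0.006 ]
[-0.0005 -0.0086  0.0877 -0.0001 -0.0005  0.006 ]
37513 -37.2798556630866 [[-23.1783846  -31.50629651]
 [ 48.73328868  31.50893504]]
```

{"name": "move_arm", "arguments": {
  "deltas": [
    [[0,-0.005,0.02,0,0,0.006,0.5],[0,-0.0086,0.045,0,0,0.006,0.5],[0,-0.0086,0.065,0,0,0.006,0.5],[0,-0.0086,0.078,0,0,0.006,0.5],[0,-0.0086,0.084,0,0,0.006,0.5],[0,-0.0086,0.086,0,0,0.006,0.5],[0,-0.0086,0.087,0,0,0.006,0.5],[0,-0.0086,0.087,0,0,0.006,0.5]]
  ]
}}

```text
t: 20.62
ee_pos: [576.1, -273.7, 71.2]
tool_rot: [-0.138, 3.138, -0.002]
wrist_force: [0.1, -0.3, -2.2]
grip_width: 0.72
grasp_force: 40.2
```

{"name": "move_arm", "arguments": {
  "deltas": [
    [[0,0,0.001,0,0,0,0.5],[0,0,0.002,0,0,0,0.5],[0,0,0.002,0,0,0,0.5]]
  ]
}}

```text
t: 21.0
ee_pos: [575.7, -273.5, 68.6]
tool_rot: [0.138, -3.138, 0.001]
wrist_force: [-0.7, 0.1, -2.5]
grip_width: 0.718
grasp_force: 40.2
```

{"name": "move_arm", "arguments": {
  "deltas": [
    [[0,0,0.0005,0,0,0,0.5],[0,0,0.001,0,0,0,0.5],[0,0,0.001,0,0,0,0.5]]
  ]
}}

```text
t: 21.38
ee_pos: [575.9, -273.6, 68.3]
tool_rot: [-0.138, 3.138, -0.001]
wrist_force: [-3.4, 0.8, 4.9]
grip_width: 0.724
grasp_force: 40.8
```

Contact: the vertical force has gone from about -2.5 N to +4.9 N. I release with a small opening and rise.

{"name": "move_arm", "arguments": {
  "deltas": [
    [[0,0,-0.0005,0,0,0,0.78],[0,0,-0.0005,0,0,0,0.84],[0,0,-0.0005,0,0,0,0.84],[0,0,-0.03,0,0,0,0.84],[0,0,-0.08,0,0,0,0.84],[0,0.04,-0.14,0,0,0,0.84],[0,0.09,-0.15,0,0,0,0.84]]
  ]
}}

```text
t: 22.25
ee_pos: [569.3, -185.0, 220.9]
tool_rot: [-0.132, 3.134, -0.004]
wrist_force: [0.0, 1.1, -0.9]
grip_width: 0.84
grasp_force: 0.0
```

Run:
```python
from h import *
s=env.get_state();print(s["ee_pos"],s["wrist_force"])
w=viewer.capture("wrist"); L=crate(pts(w))
t=L[(abs(L[:,2]-106)<5)&(abs(L[:,0])<95)&(abs(L[:,1])<75)]; print("tub top",len(t),np.median(t[:,2]),rect(t))
m=L[(L[:,2]>40)&(L[:,2]<62)&(abs(L[:,1])<58)]
for lo,hi in((-93,-70),(-70,-45),(-15,0),(70,85)):
    k=m[(m[:,0]>lo)&(m[:,0]<hi)]; print(lo,hi,len(k),len(k)>5 and np.median(k[:,2]))
p=viewer.capture("scene")
for n in ("carton_out","tub"): print(n,[(crate(np.array([r["xyz"]])).round(),r["conf"]) for r in place_of(p,n)[:1]])
a=cv2.resize(w["img"],(427,267));b=cv2.resize(p["img"][140:230,170:310],(373,267))
cv2.imwrite("pics/z.png",np.hstack([a,b])[:,:,::-1])
```

```text
[ 569.32517106 -184.953919    220.90942486] [ 0.03065053  1.10956719 -0.89683612]
tub top 10351 105.54537359606526 ((32.41789245605469, 2.2929611206054688), (62.24652099609375, 101.9188003540039), 0.16759321093559265)
-93 -70 3141 50.63997108888488
-70 -45 3392 50.61146435859388
-15 0 2022 50.619102214324286
70 85 276 50.54611327265761
carton_out [(array([[-62.,   2.,  -3.]]), 0.69)]
tub [(array([[34.,  1., 52.]]), 0.75)]
```

View pics/z.png

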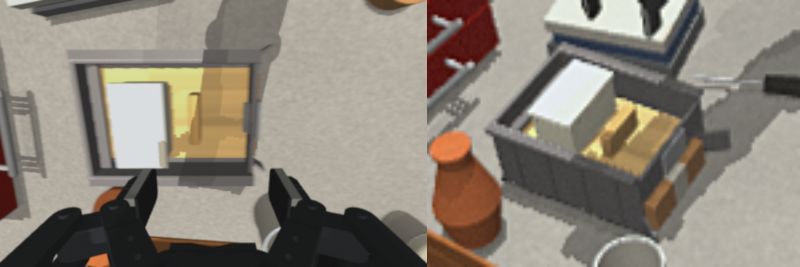

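The tub stands upright at (137,125) on the flat divider. The catch is over the near edge at (247,117), and the cartons are home.

```bash
python3 -c "
from cell import job
print(job.hand_in())"
```

```text
the job is handed in; nothing more can be done
None
```

The job is handed in at about 22 s: both cartons are home, the divider lies flat under the lip with its near edge under the catch, and the tub stands upright on it; the hand-in gave no verdict.

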